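# Lay the level flush along a board's straight edge

### The job

Check the planed edge of the notched board: use the level as a straightedge and stand it upright on the bench, flush along the board's straight long edge (the one opposite the notch), without either end of the level sticking out past the board. Do not shove the board away, leave the other things where they are, and let go of the level.

Things in the scene. Friction and masses are not known exactly. Their poses are not given: they have to be found in the camera images.
- level: red torpedo level, a straight bar on its narrow side, 230 mm long (its y), 22 thick (x), 42 high (vial in the middle of the top to 46), 0.2-0.3 kg. Origin: centre of underside. Either flat upright face (x = -11 or +11 mm) may go against the board, either way round. Grip it across its thickness from above; fingertips kept over 20 mm height clear the board's 18 mm top.
- level_end_a (a point): middle of the level's thickness at its +y end: level frame (0, 115, 10) mm
- level_end_b (a point): middle of the level's thickness at its -y end: level frame (0, -115, 10) mm
- board: dark wooden board with two small round steel screw heads near its ends lying loose, 300 mm long (its y), 110 wide (x), 18 thick, 0.6-0.9 kg; slides if pushed with more than a few newtons. Origin: centre of underside. The long edge at x = -55 mm is straight and whole and roughly faces the robot; the other long edge has a rectangular notch, 80 mm long and 25 deep, in its middle.
- board_edge (a point): middle of the board's straight long edge, at half thickness: board frame (-55, 0, 9) mm; axes as the board's
- offcut: reddish wood offcut 110 x 65 x 20 mm, a bystander beside the board. Origin: centre of its underside
- tape_measure: yellow tape measure 89 x 41 x 68 mm, standing, a bystander at the right. Origin: centre of its underside
- sanding_block: grey and black sanding block 110 x 66 x 42 mm, a bystander at the left. Origin: centre of its underside
Not all that is in view belongs to the job. There is more than one size of the level; the one meant has the size given above.

How it is judged:
By the outcome, as a careful person would: the job done as asked, in the order asked, and still so for the second after the job is handed in, with the robot touching nothing.
It also fails if it takes over 38 s, if anything falls off the work surface, if the arm or the gripper's body presses on something with over 40 N, if the wrist force passes 120 N, or if a joint passes its speed limit or range.

### The arm

A 6-joint arm with a two-finger parallel gripper is mounted at the origin on a cart in front of the work surface, level with it; the furniture and walls round the work are solid. World frame = base frame: x ahead of the robot, y to its left, z up, the work surface at z = 0. Lengths are in m, angles in rad, forces in N, time in s.
With the tool pointing down it reaches from about 0.375 to 0.825 m from the base axis. Payload 5.5 kg.
Tool frame: the origin (TCP) lies midway between the tips of the shut fingers; the grasp point (between the pads) lies 19 mm behind it (env.grip_point_offset is the distance from the TCP to the grasp point, in m); z points along the fingers, y is the line along which they close (so a half turn about z gives the same grasp; the last joint's range is limited). The gripper opens to 85 mm and grips with 20 to 120 N. Pads are 22 mm wide; open, the fingers measure 114 mm over their backs; the gripper's body (76 mm by 85 mm) begins 54 mm behind the grasp point. The pads swing forward as they close: fully open they stand 13 mm farther back than shut.
Start: joints at [1.142, 0.314, -0.047, 1.21, 0, 1.571], TCP at [0.249, 0.546, 0.208] pointing down, gripper open.
Joint ranges: [-2.67, 2.67], [-0.69, 1.73], [-1.03, 1.25], [-2.08, 2.16], [-1.42, 1.45], [-3.14, 3.14]. Speed limits (rad/s): [2.39, 2.39, 3.01, 3.14, 3.14, 3.14].

### API

Orientations are given as a rotation vector (axis times angle).
In Python, from plant import monitor, optics, job, silhouettes, pinpoint, env gives the robot as it stands.
- The arm moves only by the tool move_arm, never from a script. Its argument "deltas" is a list of rows, each a list of 3 entries, a list of its own where there are three numbers: the shift along the tool's x, y, z in mm, then the turn, a rotation vector about the tool's x, y, z in rad, then the opening, from 0 (shut) to 1 (fully open). A call has 1 to 12 rows; each row is the pose to reach, as a shift and turn from the pose commanded when the call began, along the tool's axes at that moment; what a row does not reach only later rows make up. A row lasts 1/12 s, in which the tool goes at most 41.7 mm and 7.16 degrees, less where a joint would pass 70% of its speed; a pose out of reach is approached as far as the arm can. A call with a gripper value outside its range is refused whole. The fingers move at their own pace and stop on an object; "newtons" is the grip in N (left out, the last holds). Time passes only in rows, so rows that repeat a pose let the fingers close. It gives the time, the measured TCP pose, the force, the opening and the grip force at its end, in the units of the state.
- monitor.read_state(): the state, without advancing time (a new reading comes with each control period).
- optics.capture(name): name is "scene" or "top" or "wrist"; returns (picture, depth): 480x640x3 uint8, red, green, blue; 480x640 float32, m along the optical axis (not along the pixel's ray), 0 where there is no reading.
- optics.camera_info(name): a dict with "K" (3x3 intrinsics, pixels), "R" (3x3) and "t" (3): a world point X has camera coordinates R X + t. Camera axes: x right, y down, z forward; pixel columns grow to the right and rows downward; lengths in m; the calibration is good to about 2 mm. A picture is of the moment at which its call begins: read the wrist's pose just before it. camera_info takes no time and is no camera call; for the wrist camera it gives the pose at the moment of the call.
- job.finish_job(): hands the job in; it is judged then, once.
Trained networks look in the newest picture that a camera, given by its name, has taken for a name from the list of things; names that differ only in an ending like _2 or _b are one class to them, and where a whole thing is asked for, a point or a joint stands for the part that bears it (a point fixed in the world has none). Each returns a list of dicts, best first, with "conf" (0 to 1); they miss things now and then, are a little off and sometimes report something else, mostly with a low value. They report only what shows in the picture. A call takes as long as a camera call. They do not tell look-alikes from the thing itself.
- silhouettes(camera, label): "pixels" (480x640 bool, what is visible of it) and "position" ([column, row] in pixels, amid what is visible of it).
- pinpoint(camera, label): "position" ([column, row] in pixels: a listed point, or the origin of a listed thing).
The state is a dict: "time": time; "joint_positions": joint angles; "qd": joint speeds; "effort": joint torques, N m; "ee_pos": TCP position; "orientation": TCP orientation; "ft_force": force on the tool from outside, world axes, zero at the start; "torque": the same for the moment, N m; "width": finger opening in m; "grasp_force": force on a finger pad.
Only numpy, scipy, OpenCV 4.12 (cv2) and the standard library are available. Lean on these libraries where they do the work, as an engineer would, in place of code of your own. Each camera call takes 0.05 s, during which the arm holds its last target. There are 200 camera calls.

## Working session

There is one attempt and no reset: what is moved stays moved. The work goes in short steps, Python scripts to look and compute and a tool call to move; the robot and the scene stay as the last step left them, time stands still between calls to the robot, and variables do not carry over. Pictures are saved under pics/ and viewed, at most 10 in all, crops included, and the job is handed in when it is done.

Besides the shell and the picture viewer there is one more tool, called after "Request:" as a command line: name --argument value ..., lists and objects as JSON in quotes. move_arm: Moves the arm, as the interface text tells. Its arguments: {"type":"object","properties":{"deltas":{"type":"array","items":{"type":"array"}},"newtons":{"type":"number"}},"required":["deltas"]}

```bash
mkdir -p pics; cat > h.py <<'E'
import numpy as np,cv2
from plant import monitor,optics,job,silhouettes,pinpoint,env
def cap(c):
    i=optics.camera_info(c); p,d=optics.capture(c); return p,d,i
def cloud(d,i):
    v,u=np.mgrid[:480,:640]; K=i["K"]
    P=np.stack([(u-K[0][2])/K[0][0]*d,(v-K[1][2])/K[1][1]*d,d],-1)
    return (P-np.array(i["t"]))@np.array(i["R"])
def save(n,p): cv2.imwrite("pics/"+n,p[...,::-1])
E
python3 - <<'E'
from h import *
s=monitor.read_state();print(s["time"],s["ee_pos"],s["orientation"],s["width"])
for c in("top","scene"):
    p,d,i=cap(c);save(c+".png",p);W=cloud(d,i);np.savez("/tmp/"+c,p=p,d=d,W=W)
    for l in("level","board","offcut","tape_measure","sanding_block"):
        for r in silhouettes(c,l):
            m=r["pixels"]&(d>0)
            if m.sum()<20: continue
            X=W[m];z=np.percentile(X[:,2],90);T=X[abs(X[:,2]-z)<.008]
            b=cv2.minAreaRect((T[:,:2]*1000).astype(np.float32))
            print(c,l,round(r["conf"],2),np.round(r["position"]),m.sum(),"z90",round(z,3),"rect",np.round(b[0],0),np.round(b[1],0),round(b[2],1))
E
```

```text
0.0 [0.24921507 0.54513434 0.20734138] [-6.68291508e-01 -3.06933597e+00  2.54281788e-03] 0.0856384267247527
top level 0.59 [311. 270.] 653 z90 0.047 rect [443.  15.] [ 22. 225.] 10.6
top level 0.5 [387. 275.] 276 z90 0.034 rect [ 426. -217.] [151.  15.] 51.8
top board 0.89 [383. 195.] 3516 z90 0.024 rect [ 668. -200.] [299. 110.] 73.0
top offcut 0.71 [254. 193.] 779 z90 0.025 rect [665. 183.] [111.  64.] 65.4
top tape_measure 0.65 [458. 251.] 425 z90 0.074 rect [ 490. -415.] [38. 70.] 17.2
top sanding_block 0.73 [166. 229.] 893 z90 0.045 rect [553. 438.] [ 50. 101.] 30.2
scene level 0.98 [282. 265.] 1506 z90 0.042 rect [442.  17.] [ 25. 228.] 10.8
scene level 0.96 [361. 325.] 631 z90 0.029 rect [ 424. -214.] [156.  16.] 51.8
scene board 0.78 [410. 259.] 4708 z90 0.019 rect [ 667. -195.] [305. 116.] 72.3
scene offcut 0.56 [289. 184.] 872 z90 0.021 rect [663. 187.] [117.  67.] 64.9
scene tape_measure 0.84 [456. 350.] 1196 z90 0.068 rect [ 490. -411.] [41. 71.] 18.7
scene tape_measure 0.35 [288. 182.] 825 z90 0.021 rect [663. 187.] [117.  67.] 64.9
scene sanding_block 0.68 [193. 166.] 924 z90 0.042 rect [553. 444.] [ 54. 102.] 33.3
```

```bash
python3 - <<'E'
from h import *
p=np.load("/tmp/top.npz")["p"];q=np.load("/tmp/scene.npz")["p"]
a=cv2.resize(p[150:330,120:500],(760,360));b=cv2.resize(q[140:400,150:530],(380,260))
save("a.png",a);save("crop.png",cv2.resize(q[200:350,220:480],(780,450)))
E
```

```text
(no output)
```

View pics/scene.png

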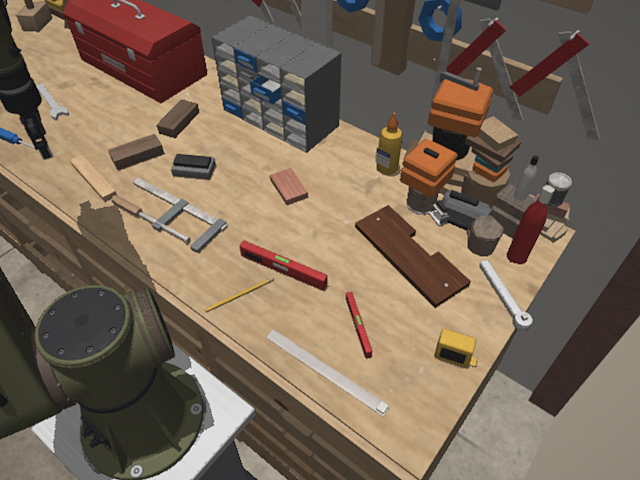

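View pics/a.png

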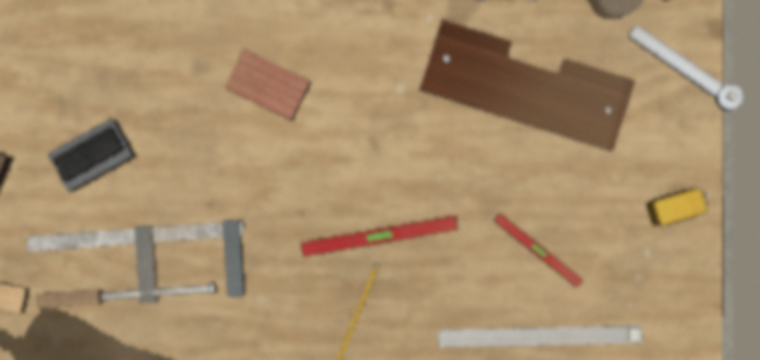

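View pics/crop.png

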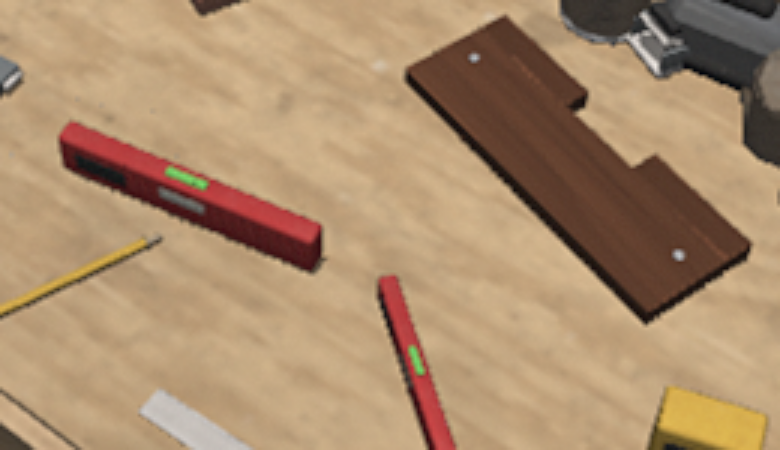

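Look-alikes for the level (scene pixels):
- Red bar at (282,265), about 228 x 25 mm and 42 mm high. This matches the description, and the close crop confirms it.
- Small red bar at (361,325), about 156 x 16 mm. This is the decoy.

The board is at (410,259) and its straight edge faces the robot.

```bash
cat >> h.py <<'E'
from scipy.spatial.transform import Rotation as R
def plan(x,y,z,yaw):  # mm, yaw deg = world angle of tool y; tool pointing down
    s=monitor.read_state(); A=R.from_rotvec(s["orientation"]); p=np.array(s["ee_pos"])*1000
    c,n=np.cos(np.radians(yaw)),np.sin(np.radians(yaw))
    T=R.from_matrix(np.array([[-c and -n*-1*-1,c,0],[c,n,0],[0,0,-1]]) if 0 else np.column_stack([[-n*-1*-1,c,0],[c,n,0],[0,0,-1]]))
    print("t",s["time"],"at",np.round(p,1),"yaw",np.round(np.degrees(np.arctan2(A.as_matrix()[1,1],A.as_matrix()[0,1])),2),"shift",np.round(A.inv().apply(np.array([x,y,z])-p),1),"turn",np.round((A.inv()*T).as_rotvec(),4),"F",np.round(s["ft_force"],1),"w",round(s["width"],4))
E
sed -i 's/T=R.from_matrix.*/T=R.from_matrix(np.column_stack([[-n,c,0],[c,n,0],[0,0,-1]]))/' h.py
python3 -c "
from h import *
plan(443,16,200,10.7)"
```

```text
t 0.6 at [249.5 545.7 208.2] yaw 65.43 shift [-396.2 -401.3    8.2] turn [ 0.     -0.      0.9552] F [-0.8  0.5  0.4] w 0.0854
```

Request:
move_arm --deltas '[[[-396, -401, 8], [0, 0, 0.955], 1], [[-396, -401, 8], [0, 0, 0.955], 1], [[-396, -401, 8], [0, 0, 0.955], 1], [[-396, -401, 8], [0, 0, 0.955], 1], [[-396, -401, 8], [0, 0, 0.955], 1], [[-396, -401, 8], [0, 0, 0.955], 1], [[-396, -401, 8], [0, 0, 0.955], 1], [[-396, -401, 8], [0, 0, 0.955], 1], [[-396, -401, 8], [0, 0, 0.955], 1], [[-396, -401, 8], [0, 0, 0.955], 1], [[-396, -401, 8], [0, 0, 0.955], 1], [[-396, -401, 8], [0, 0, 0.955], 1]]'

```text
time: 1.6
ee_pos: [0.4214, 0.0741, 0.2015]
orientation: [2.004, 2.419, 0.002]
ft_force: [0.2, 0.6, 0.3]
width: 0.0857
grasp_force: 0.0
```

```bash
python3 -c "
from h import *
plan(443,16,200,10.7)"
```

```text
t 1.6 at [421.4  74.1 201.5] yaw 10.72 shift [-61.1  10.4   1.5] turn [ 0.0012 -0.      0.0004] F [0.2 0.6 0.3] w 0.0857
```

Request:
move_arm --deltas '[[[-61, 10, 1], [0, 0, 0], 1], [[-61, 10, 1], [0, 0, 0], 1], [[-61, 10, 1], [0, 0, 0], 1], [[-61, 10, 1], [0, 0, 0], 1]]'

```text
time: 1.93
ee_pos: [0.4424, 0.0171, 0.2001]
orientation: [-2.008, -2.416, -0.0]
ft_force: [0.2, 0.3, -0.2]
width: 0.0853
grasp_force: 0.0
```

```bash
cat >> h.py <<'E'
def rects(c,label,lo,hi):
    p,d,i=cap(c);W=cloud(d,i)
    for r in silhouettes(c,label):
        m=cv2.erode(r["pixels"].astype(np.uint8),np.ones((1,1)))>0
        m&=(d>0)&(W[...,2]>lo)&(W[...,2]<hi)
        if m.sum()<50: continue
        T=W[m];b=cv2.minAreaRect((T[:,:2]*1000).astype(np.float32))
        print(c,label,round(r["conf"],2),"z",round(np.median(T[:,2]),4),"c",np.round(b[0],1),np.round(b[1],1),round(b[2],2))
    return p
E
python3 -c "
from h import *
p=rects('wrist','level',.034,.05);save('w1.png',p)
plan(443,16,23,10.7)"
```

```text
wrist level 0.72 z 0.0427 c [445.4  18.6] [ 22.1 228.6] 10.79
t 2.0333 at [441.9  18.5 200.1] yaw 10.73 shift [ -2.8   0.6 177.1] turn [-0.0002 -0.0005  0.0005] F [-0.   0.7 -0.4] w 0.0856
```

View pics/w1.png

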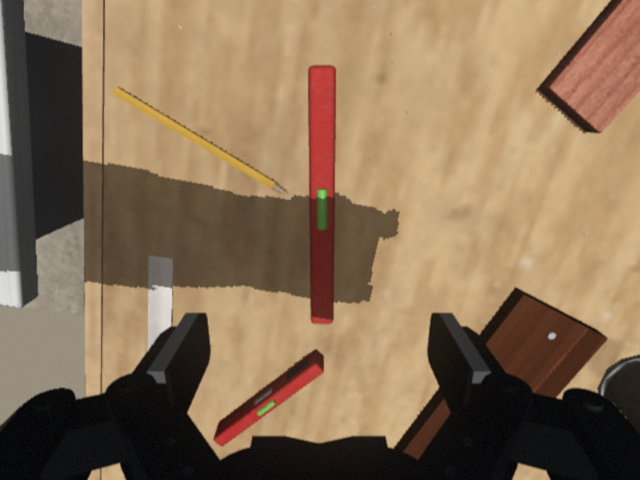

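The wrist view shows the long level at column 322, rows 66–322, centred between the fingers. The decoy is at (270,395). Next: descend and grip.

Request:
move_arm --deltas '[[[0, 2, 40], [0, 0, 0], 1], [[0, 2, 80], [0, 0, 0], 1], [[0, 2, 120], [0, 0, 0], 1], [[0, 2, 155], [0, 0, 0], 1], [[0, 2, 177], [0, 0, 0], 1], [[0, 2, 177], [0, 0, 0], 1], [[0, 2, 177], [0, 0, 0], 0], [[0, 2, 177], [0, 0, 0], 0], [[0, 2, 177], [0, 0, 0], 0], [[0, 2, 177], [0, 0, 0], 0], [[0, 2, 177], [0, 0, 0], 0], [[0, 2, 177], [0, 0, 0], 0]]' --newtons 60

```text
time: 3.03
ee_pos: [0.445, 0.0184, 0.024]
orientation: [2.003, 2.418, 0.002]
ft_force: [0.5, -0.7, 0.4]
width: 0.012
grasp_force: 0.0
```

```bash
python3 -c "
from h import *
s=monitor.read_state();print(s['width'],s['grasp_force'],env.grip_point_offset)
p=rects('wrist','level',.034,.05);save('w2.png',p)
q,_,_=cap('scene');save('s2.png',cv2.resize(q[200:320,200:360],(800,600)))
"
```

```text
0.011991261347062868 0.0 0.0187
wrist level 0.58 z 0.0427 c [441.5  38.1] [ 22.1 189. ] 10.76
```

View pics/w2.png

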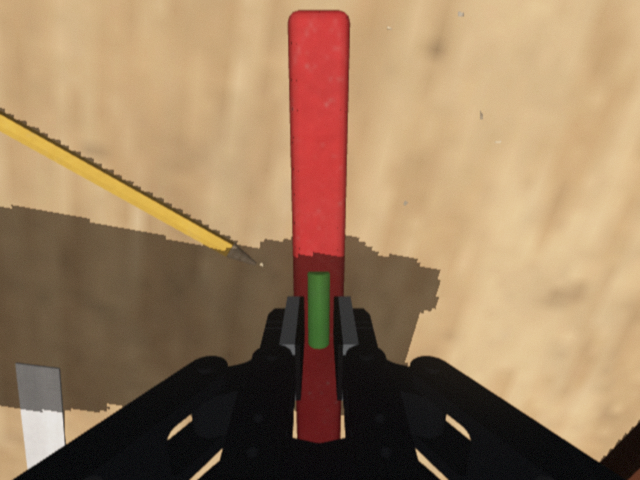

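The pads sit on both sides of the level at rows 295–370, beside the green vial, but the width and force readings look odd. A small lift will test whether it is held.

Request:
move_arm --deltas '[[[0, 0, 0], [0, 0, 0], 0], [[0, 0, 0], [0, 0, 0], 0], [[0, 0, -10], [0, 0, 0], 0], [[0, 0, -30], [0, 0, 0], 0], [[0, 0, -40], [0, 0, 0], 0], [[0, 0, -40], [0, 0, 0], 0]]' --newtons 60

```text
time: 3.68
ee_pos: [0.4464, 0.0185, 0.0657]
orientation: [2.002, 2.417, 0.005]
ft_force: [0.4, -0.9, 0.7]
width: 0.0002
grasp_force: 0.0
```

```bash
python3 -c "
from h import *
s=monitor.read_state();print(s['time'],s['width'],s['grasp_force'],s['ft_force'],s['ee_pos'])
p=rects('wrist','level',.034,.1)
q,_,_=cap('scene');save('s3.png',cv2.resize(q[200:320,200:360],(800,600)))
"
```

```text
3.6833 0.00019522464499355672 0.0 [ 0.42498427 -0.9118931   0.65076775] [0.44639065 0.01847304 0.06565078]
wrist level 0.75 z 0.0427 c [445.1  19.4] [ 22.1 227.8] 10.79
```

View pics/s3.png

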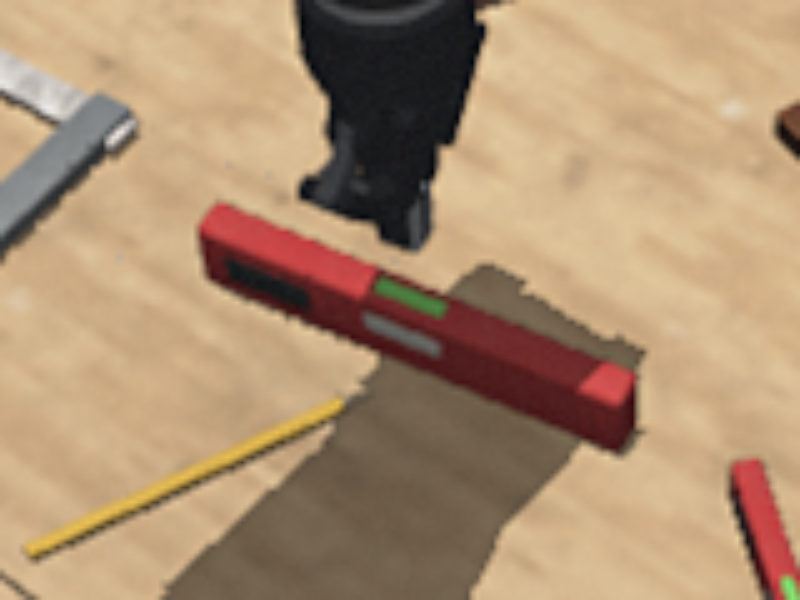

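```bash
python3 -c "
from h import *
for c in ('scene','top'):
    p,d,i=cap(c);W=cloud(d,i)
    m=(d>0)&(np.hypot(W[...,0]-.446,W[...,1]-.018)<.06)&(W[...,2]>.052)&(W[...,2]<.25)
    T=W[m]
    print(c,m.sum(),'zmin',np.percentile(T[:,2],[0,1,3,10]) if len(T) else None)
    if len(T): k=np.argsort(T[:,2])[:12];print(np.round(T[k]*1000))
s=monitor.read_state();print(s['ee_pos'],s['joint_positions'])
"
```

```text
scene 1047 zmin [0.08324347 0.09323053 0.09973739 0.13343658]
[[438.  11.  83.]
 [437.  13.  86.]
 [437.   9.  89.]
 [448.   9.  90.]
 [442.   7.  90.]
 [438.   7.  90.]
 [444.   9.  90.]
 [430.  21.  90.]
 [439.   8.  92.]
 [436.  11.  92.]
 [431.  12.  93.]
 [440.   9.  94.]]
top 5 zmin [0.17282824 0.17291551 0.17309006 0.173701  ]
[[502.  19. 173.]
 [502.  22. 175.]
 [502.  27. 177.]
 [502.  24. 179.]
 [502.  16. 181.]]
[0.44349229 0.01835849 0.0624023 ] [ 4.13882823e-02  1.42133092e-01 -6.22767801e-01  8.07069838e-01
 -2.08231716e-05  1.42515499e+00]
```

The level was not gripped. Scene depth puts the fingertips about 22 mm above the reported TCP height, so they closed above its top. I'll regrasp about 22 mm lower.

Request:
move_arm --deltas '[[[0, 0, 0], [0, 0, 0], 0.7], [[0, 0, 0], [0, 0, 0], 0.7], [[0, 0, 0], [0, 0, 0], 0.7], [[0, 0, 0], [0, 0, 0], 0.7], [[0, 0, 0], [0, 0, 0], 0.7], [[0, 0, 20], [0, 0, 0], 0.7], [[0, 0, 40], [0, 0, 0], 0.7], [[0, 0, 52], [0, 0, 0], 0.7], [[0, 0, 60], [0, 0, 0], 0.7], [[0, 0, 62], [0, 0, 0], 0.7], [[0, 0, 62], [0, 0, 0], 0.7]]' --newtons 60

```text
time: 4.85
ee_pos: [0.4438, 0.0184, 0.0008]
orientation: [-2.004, -2.419, 0.001]
ft_force: [-0.1, -0.4, -0.1]
width: 0.0597
grasp_force: 0.0
```

Request:
move_arm --deltas '[[[0, 0, 0], [0, 0, 0], 0], [[0, 0, 0], [0, 0, 0], 0], [[0, 0, 0], [0, 0, 0], 0], [[0, 0, 0], [0, 0, 0], 0], [[0, 0, 0], [0, 0, 0], 0], [[0, 0, 0], [0, 0, 0], 0], [[0, 0, 0], [0, 0, 0], 0], [[0, 0, 0], [0, 0, 0], 0]]'

```text
time: 5.52
ee_pos: [0.4452, 0.0184, 0.0021]
orientation: [2.003, 2.418, 0.002]
ft_force: [0.2, -0.5, 6.1]
width: 0.0207
grasp_force: 59.8
```

Request:
move_arm --deltas '[[[0, 0, -20], [0, 0, 0], 0], [[0, 0, -60], [0, 0, 0], 0], [[0, 0, -100], [0, 0, 0], 0], [[0, 0, -100], [0, 0, 0], 0]]'

```text
time: 5.85
ee_pos: [0.4489, 0.0186, 0.1078]
orientation: [2.0, 2.413, 0.011]
ft_force: [1.9, -0.3, -2.0]
width: 0.0204
grasp_force: 59.6
```

```bash
python3 -c "
from h import *
plan(558,-164,100,-17.4)"
```

```text
t 5.85 at [448.9  18.6 107.8] yaw 10.71 shift [-199.7   73.2    8.8] turn [ 0.0102 -0.001   0.4907] F [ 1.9 -0.3 -2. ] w 0.0204
```

Request:
move_arm --deltas '[[[-33, 13, 0], [0, 0, 0.08], 0], [[-66, 26, 0], [0, 0, 0.16], 0], [[-100, 39, 0], [0, 0, 0.24], 0], [[-133, 51, 0], [0, 0, 0.33], 0], [[-166, 64, 0], [0, 0, 0.41], 0], [[-200, 77, 0], [0, 0, 0.49], 0], [[-200, 77, 0], [0, 0, 0.49], 0], [[-200, 77, 0], [0, 0, 0.49], 0], [[-200, 77, 0], [0, 0, 0.49], 0]]'

```text
time: 6.6
ee_pos: [0.556, -0.1635, 0.1002]
orientation: [-2.53, -1.86, 0.001]
ft_force: [-0.9, 0.2, -2.7]
width: 0.0208
grasp_force: 59.7
```

```bash
cat >> h.py <<'E'
def look(n):
    out={}
    for c in ("wrist","top","scene"):
        p,d,i=cap(c);W=cloud(d,i)
        if c=="wrist": save(n,p)
        for l in ("board","level"):
            for r in silhouettes(c,l)[:2]:
                m=r["pixels"]&(d>0)
                X=W[m];
                if len(X)<100: continue
                z=np.percentile(X[:,2],85);T=X[abs(X[:,2]-z)<.006]*1000
                b=cv2.minAreaRect(T[:,:2].astype(np.float32))
                print(c,l,round(r["conf"],2),"z",round(z,4),"c",np.round(b[0],1),np.round(b[1],1),round(b[2],2))
                # near edge fit: board long dir ~72.7
                if l=="board":
                    e=np.array([np.cos(np.radians(72.7)),np.sin(np.radians(72.7))]);nn=np.array([e[1],-e[0]])
                    a=T[:,:2]@e;q=T[:,:2]@nn;B=np.round(a/6);k=np.unique(B)
                    E=np.array([(t*6,np.percentile(q[B==t],1)) for t in k if (B==t).sum()>8])
                    E=E[np.abs(E[:,1]-np.median(E[:,1]))<6]
                    f=np.polyfit(E[:,0],E[:,1],1);print("   edge angle",round(72.7-np.degrees(np.arctan(f[0])),2),"n-offset at mid",round(np.median(E[:,1]),1),"a range",a.min().round(),a.max().round())
E
python3 -c "
from h import *
plan(558,-164,100,-17.4);look('w4.png')"
```

```text
t 6.6 at [ 556.  -163.5  100.2] yaw -17.35 shift [0.1 2.  0.2] turn [-0.002  -0.0003  0.0008] F [-0.9  0.2 -2.7] w 0.0208
wrist board 0.56 z 0.0196 c [ 669.7 -201. ] [288.6 111.2] 72.86
   edge angle 72.92 n-offset at mid 644.1 a range -137.0 151.0
wrist level 0.87 z 0.1416 c [ 565.4 -134.2] [164.1  22.3] 72.68
wrist level 0.87 z 0.0299 c [ 445.  -192.6] [101.3  15.2] 51.87
top board 0.86 z 0.0231 c [ 668.4 -200. ] [298.4 110.2] 73.04
   edge angle 73.0 n-offset at mid 644.2 a range -141.0 157.0
top level 0.58 z 0.1442 c [574.9 -98. ] [83.9 20.9] 73.42
scene board 0.8 z 0.0181 c [ 658.  -224.8] [240.9 114.6] 73.0
   edge angle 70.47 n-offset at mid 663.9 a range -140.0 102.0
scene level 0.92 z 0.0286 c [ 423.4 -214.4] [157.5  15.3] 52.0
scene level 0.59 z 0.1401 c [ 553.  -164.3] [228.6  24.3] 72.73
```

View pics/w4.png

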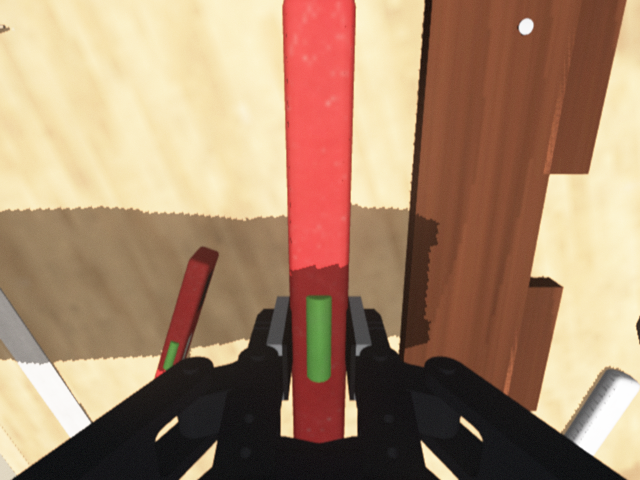

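Request:
move_arm --deltas '[[[0, 12, 30], [0, 0, 0], 0], [[0, 24, 60], [0, 0, -0.005], 0], [[0, 34, 80], [0, 0, -0.005], 0], [[0, 36, 92], [0, 0, -0.005], 0], [[0, 36, 96], [0, 0, -0.005], 0], [[0, 36, 97], [0, 0, -0.005], 0], [[0, 36, 97], [0, 0, -0.005], 0]]'

```text
time: 7.63
ee_pos: [0.5912, -0.1745, 0.0048]
orientation: [2.526, 1.867, 0.0]
ft_force: [0.0, 0.2, -1.5]
width: 0.0204
grasp_force: 59.7
```

```bash
python3 -c "
from h import *
plan(600,-180,2,-17.1);look('w5.png')
plan(600,-180,2,-17.1)"
```

```text
t 7.6333 at [ 591.2 -174.5    4.8] yaw -17.07 shift [-2.7 10.   2.8] turn [ 0.0001 -0.      0.0005] F [ 0.   0.2 -1.5] w 0.0204
wrist board 0.81 z 0.0195 c [ 671.3 -188.7] [225.7 108.2] 76.68
   edge angle 73.62 n-offset at mid 644.0 a range -95.0 129.0
wrist level 0.93 z 0.0461 c [ 600.5 -145.1] [164.4  22.1] 73.0
wrist level 0.59 z 0.0294 c [ 449.7 -186.8] [88.1 15.9] 51.6
top board 0.91 z 0.0229 c [ 668.3 -199. ] [297.7 110.2] 72.69
   edge angle 73.06 n-offset at mid 645.1 a range -140.0 158.0
top level 0.72 z 0.0494 c [ 610.8 -108.7] [80.7 23.2] 74.63
scene board 0.62 z 0.0181 c [ 667.7 -196.6] [300.9 113. ] 72.68
   edge angle 72.88 n-offset at mid 641.4 a range -140.0 161.0
scene board 0.36 z 0.0441 c [ 587.  -175.3] [229.6  24.7] 72.71
   edge angle 72.72 n-offset at mid 602.9 a range -108.0 122.0
scene level 0.87 z 0.0443 c [ 587.  -176.4] [227.6  24.4] 72.39
scene level 0.63 z 0.0286 c [ 423.4 -214.6] [154.2  16.2] 51.94
t 8.0833 at [ 591.6 -174.6    4.6] yaw -17.07 shift [-2.7  9.6  2.6] turn [0.0007 0.     0.0005] F [ 0.8 -0.2 -2.2] w 0.0204
```

View pics/w5.png

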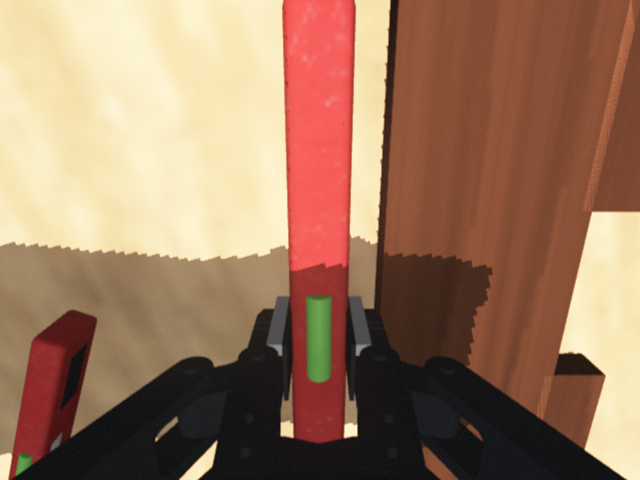

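Request:
move_arm --deltas '[[[0, 5, 1], [0, 0, 0], 0], [[0, 9, 2], [0, 0, 0], 0], [[0, 12, 2], [0, 0, 0], 0], [[0, 13, 2], [0, 0, 0], 0], [[0, 13, 2], [0, 0, 0], 0], [[0, 13, 2], [0, 0, 0], 0]]'

```text
time: 8.58
ee_pos: [0.6045, -0.1786, 0.0022]
orientation: [2.526, 1.867, 0.001]
ft_force: [0.8, 0.1, -0.4]
width: 0.0202
grasp_force: 59.8
```

```bash
cat >> h.py <<'E'
def gap():
    # wrist: compare level far face at its top with board edge, separate planes; n-profile along a
    e=np.array([np.cos(np.radians(72.9)),np.sin(np.radians(72.9))]);nn=np.array([e[1],-e[0]])
    p,d,i=cap("wrist");W=cloud(d,i)*1000
    X=W[(d>0)];a=X[:,:2]@e;q=X[:,:2]@nn;z=X[:,2];ok=(q>590)&(q<690)
    for c in range(-60,110,20):
        s=ok&(abs(a-c)<10)
        L=q[s&(z>38)&(z<50)];B=q[s&(abs(z-18.5)<4)&(q>625)]
        if len(L)>30 and len(B)>30: print(c,"level far face",np.percentile(L,99).round(1),"width",np.ptp(np.percentile(L,[1,99])).round(1),"board near",np.percentile(B,1).round(1))
    return p
E
python3 -c "
from h import *
for k in range(4):
    s=monitor.read_state();print(np.round(s['ee_pos'],4),np.round(s['ft_force'],1))
    gap() if k==0 else optics.capture('wrist')"
```

```text
[ 0.6045 -0.1786  0.0022] [ 0.8  0.1 -0.4]
-40 level far face 641.3 width 21.5 board near 644.0
-20 level far face 641.2 width 21.4 board near 663.5
0 level far face 640.8 width 20.6 board near 651.7
20 level far face 653.5 width 46.0 board near 644.2
40 level far face 641.1 width 21.4 board near 644.1
60 level far face 641.0 width 21.2 board near 644.1
80 level far face 641.0 width 21.4 board near 644.2
100 level far face 640.9 width 21.3 board near 644.2
[ 0.6043 -0.1785  0.0021] [ 0.2 -1.  -1.2]
[ 0.6042 -0.1785  0.0021] [ 0.1  0.  -1.1]
[ 0.6041 -0.1785  0.0022] [ 0.5 -0.  -0. ]
```

Request:
move_arm --deltas '[[[0, 1, 0], [0, 0, -0.002], 0], [[0, 1.5, 0], [0, 0, -0.002], 0], [[0, 2, 0], [0, 0, -0.002], 0], [[0, 2, 0], [0, 0, -0.002], 0]]'

```text
time: 9.12
ee_pos: [0.6054, -0.1789, 0.0021]
orientation: [-2.524, -1.869, 0.001]
ft_force: [-2.4, 0.8, 2.6]
width: 0.0205
grasp_force: 60.3
```

```bash
python3 -c "
from h import *
for k in range(4):
    s=monitor.read_state();print(np.round(s['ee_pos'],4),np.round(s['ft_force'],1))
    gap() if k==0 else optics.capture('wrist')"
```

```text
[ 0.6054 -0.1789  0.0021] [-2.4  0.8  2.6]
-40 level far face 642.4 width 21.5 board near 644.4
-20 level far face 642.3 width 21.4 board near 664.3
0 level far face 641.8 width 20.6 board near 652.5
20 level far face 654.5 width 46.0 board near 644.7
40 level far face 642.1 width 21.4 board near 644.5
60 level far face 641.9 width 21.2 board near 644.4
80 level far face 641.9 width 21.4 board near 644.4
100 level far face 641.8 width 21.3 board near 644.3
[ 0.6054 -0.1789  0.0021] [-2.5 -0.   3.1]
[ 0.6054 -0.1789  0.0021] [-3.   0.8  2.8]
[ 0.6054 -0.1789  0.0021] [-2.7  0.6  3.8]
```

Request:
move_arm --deltas '[[[0, 0, -1], [0, 0, 0], 0], [[0, 0, -1.5], [0, 0, 0], 0], [[0, 0, -1.5], [0, 0, 0], 0]]'

```text
time: 9.57
ee_pos: [0.6062, -0.1791, 0.0036]
orientation: [2.524, 1.869, 0.001]
ft_force: [-0.2, -0.2, -1.7]
width: 0.0206
grasp_force: 59.8
```

```bash
python3 -c "
from h import *
for k in range(4):
    s=monitor.read_state();print(s['time'],np.round(s['ee_pos'],4),np.round(s['ft_force'],1))
    gap() if k==0 else optics.capture('wrist')"
```

```text
9.5667 [ 0.6062 -0.1791  0.0036] [-0.2 -0.2 -1.7]
-40 level far face 643.1 width 21.5 board near 645.3
-20 level far face 643.0 width 21.4 board near 665.2
0 level far face 642.6 width 20.6 board near 653.2
20 level far face 655.2 width 45.9 board near 645.5
40 level far face 642.8 width 21.5 board near 645.4
60 level far face 642.7 width 21.3 board near 645.3
80 level far face 642.7 width 21.4 board near 645.3
100 level far face 642.6 width 21.4 board near 645.2
9.6167 [ 0.606  -0.179   0.0035] [-0.3  1.  -2.4]
9.6667 [ 0.606  -0.179   0.0035] [ 0.2  0.  -1.4]
9.7167 [ 0.6059 -0.179   0.0035] [ 0.  -0.3 -1.8]
```

Request:
move_arm --deltas '[[[0, 0.5, 0], [0, 0, 0], 0], [[0, 1, 0], [0, 0, 0], 0], [[0, 1, 0], [0, 0, 0], 0]]'

```text
time: 10.02
ee_pos: [0.6066, -0.1792, 0.0035]
orientation: [-2.525, -1.869, 0.0]
ft_force: [-0.3, 0.2, -1.5]
width: 0.0207
grasp_force: 59.7
```

```bash
cat >> h.py <<'E'
def f():
    F=[]
    for k in range(4):
        s=monitor.read_state();F.append(s['ft_force']);optics.capture('wrist')
    print(s['time'],np.round(s['ee_pos'],4),np.round(np.mean(F,0),2),"torque",np.round(s["torque"],2))
E
python3 -c "
from h import *
f()"
```

```text
10.1667 [ 0.6066 -0.1793  0.0036] [ 0.04  0.11 -1.99] torque [0.04 0.06 0.  ]
```

Request:
move_arm --deltas '[[[0, 0.5, 0], [0, 0, 0], 0], [[0, 1, 0], [0, 0, 0], 0], [[0, 1, 0], [0, 0, 0], 0]]'

```text
time: 10.47
ee_pos: [0.607, -0.1793, 0.0034]
orientation: [-2.524, -1.869, 0.001]
ft_force: [-1.4, 1.2, -0.4]
width: 0.0206
grasp_force: 59.8
```

```bash
python3 -c "
from h import *
f()"
```

```text
10.6167 [ 0.607  -0.1793  0.0034] [-2.47  1.31 -0.98] torque [ 0.32  0.74 -0.27]
```

Contact is about 2.8 N. The torque shows only the -y end touching, so I'll turn the level by about 0.0035 rad.

Request:
move_arm --deltas '[[[0, 0, 0], [0, 0, 0.0035], 0], [[0, 0.3, 0], [0, 0, 0.0035], 0], [[0, 0.3, 0], [0, 0, 0.0035], 0]]'

```text
time: 10.92
ee_pos: [0.607, -0.1793, 0.0034]
orientation: [-2.527, -1.865, 0.002]
ft_force: [-4.3, 1.5, 0.6]
width: 0.0205
grasp_force: 60.0
```

```bash
python3 -c "
from h import *
f();gap()"
```

```text
11.0667 [ 0.607  -0.1793  0.0034] [-4.93  2.19  0.06] torque [ 0.41  1.12 -0.08]
-40 level far face 643.9 width 21.4 board near 646.0
-20 level far face 643.8 width 21.4 board near 665.8
0 level far face 643.5 width 20.6 board near 653.9
20 level far face 656.2 width 46.0 board near 646.4
40 level far face 643.8 width 21.4 board near 646.4
60 level far face 643.7 width 21.3 board near 646.3
80 level far face 643.8 width 21.4 board near 646.3
100 level far face 643.8 width 21.4 board near 646.3
```

Request:
move_arm --deltas '[[[0, 0, 0.8], [0, 0, 0], 0], [[0, 0, 1.6], [0, 0, 0], 0], [[0, 0, 1.6], [0, 0, 0], 0]]'

```text
time: 11.42
ee_pos: [0.607, -0.1794, 0.0022]
orientation: [-2.527, -1.865, 0.002]
ft_force: [-6.1, 1.9, 3.2]
width: 0.0206
grasp_force: 60.2
```

```bash
python3 -c "
from h import *
f();gap()"
```

```text
11.5667 [ 0.607  -0.1794  0.0022] [-6.06  2.14  2.94] torque [ 0.43  1.33 -0.01]
-40 level far face 643.8 width 21.3 board near 645.8
-20 level far face 643.9 width 21.4 board near 665.6
0 level far face 643.5 width 20.6 board near 654.1
20 level far face 656.2 width 45.9 board near 646.3
40 level far face 643.9 width 21.4 board near 646.2
60 level far face 643.7 width 21.2 board near 646.2
80 level far face 643.8 width 21.4 board near 646.2
100 level far face 643.7 width 21.3 board near 646.2
```

The level is flush (torque near zero) and on the bench. Releasing.

Request:
move_arm --deltas '[[[0, 0, 0], [0, 0, 0], 0.3], [[0, 0, 0], [0, 0, 0], 0.4], [[0, 0, 0], [0, 0, 0], 0.55], [[0, 0, 0], [0, 0, 0], 0.55], [[0, 0, 0], [0, 0, 0], 0.55], [[0, 0, -20], [0, 0, 0], 0.55], [[0, 0, -60], [0, 0, 0], 0.55], [[0, 0, -100], [0, 0, 0], 0.55], [[0, 0, -140], [0, 0, 0], 0.55], [[0, 0, -170], [0, 0, 0], 0.55], [[0, 0, -170], [0, 0, 0], 0.55]]'

```text
time: 12.58
ee_pos: [0.6123, -0.1809, 0.1801]
orientation: [2.52, 1.859, 0.011]
ft_force: [1.6, 0.4, 0.8]
width: 0.0475
grasp_force: 0.0
```

```bash
python3 -c "
from h import *
f();look('w6.png');save('w7.png',gap())"
```

```text
12.7333 [ 0.6082 -0.1797  0.1721] [ 0.54  0.17 -0.63] torque [ 0.   -0.01 -0.04]
wrist level 0.95 z 0.0298 c [ 428.6 -213.9] [155.   15.1] 51.86
wrist level 0.91 z 0.0436 c [ 607.4 -178.7] [228.5  22. ] 72.93
top board 0.56 z 0.0228 c [ 669.7 -199.5] [296.7 111.3] 73.45
   edge angle 73.68 n-offset at mid 646.9 a range -140.0 158.0
scene board 0.82 z 0.0183 c [ 667.5 -195.6] [303.  114.1] 72.75
   edge angle 72.53 n-offset at mid 654.7 a range -140.0 163.0
scene level 0.73 z 0.0411 c [ 602.7 -178.9] [230.3  24.2] 72.82
scene level 0.65 z 0.0286 c [ 423.3 -214.9] [158.1  15.7] 51.7
-60 level far face 644.0 width 21.6 board near 645.5
-40 level far face 643.8 width 21.2 board near 645.3
-20 level far face 643.6 width 20.8 board near 645.1
0 level far face 643.4 width 21.2 board near 645.7
20 level far face 644.0 width 21.6 board near 645.5
40 level far face 643.8 width 21.1 board near 645.2
60 level far face 643.5 width 21.3 board near 645.0
80 level far face 644.0 width 21.7 board near 645.5
100 level far face 643.8 width 21.2 board near 645.3
```

View pics/w6.png

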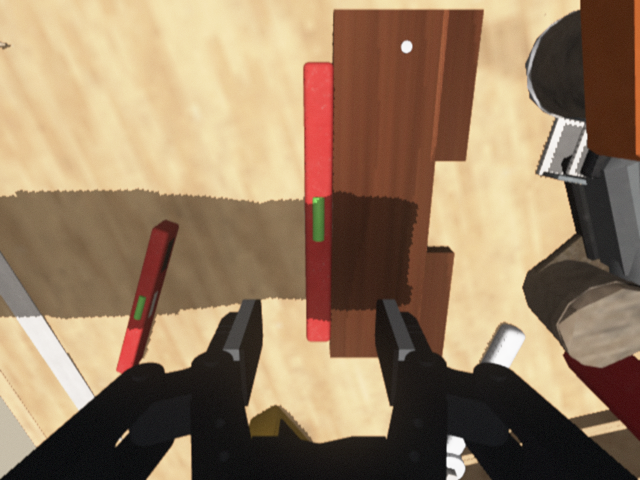

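The level stands flush at column 332, with no visible gap. Its ends (rows 62 and 340) lie inside the board's (rows 10 and 356), and the gripper is clear.

```bash
python3 -c "
from h import *
print(job.finish_job())"
```

```text
the job is handed in; nothing more can be done
None
```

The 230 mm level stands upright on the bench, flush along the board's straight edge and inside both ends. I let go of it, the gripper is clear, and the job was handed in at about 13 s; the board moved no more than about 1–2 mm on contact, and the bystanders were not touched.

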